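# Clear the tin off the gluing jig and load the leather heel block

## Task

Somebody left the yellow tin standing on the green gluing jig. First stand the tin upright in the light wooden tray, without tipping it over on the way, then lay the brown-striped leather heel block (not the black rubber one) flat between the jig's corner stops, lengthwise and square with them, either end first.

Things in the scene. Friction and masses are not known exactly. Their poses are not given: they have to be found in the camera images.
- tin_mid (a point): Centre of the yellow round tin with a white band and steel lid: 54 mm diameter, 75 mm tall (lid 50 mm diameter, top 7 mm), about 0.3 kg, standing upright at the start between the corner stops of the jig. The point is on its axis, 37.5 mm above its underside; z is up along its axis.
- heel_mid (a point): Centre of the loose heel block of stacked leather, horizontal stripes of tan and dark brown with a tan top: 72 mm long (its x) by 48 mm wide (its y) by 32 mm high (its z, up), about 0.11 kg. The point is 16 mm above its underside. It lies flat on the bench. A black rubber block of the same size lies nearby and is not wanted.
- nest (a point): Middle of the jig's bed, on top of its green plate, 20 mm above the bench; fixed. x runs along the nest, z up. Plate: 130 mm wide (y), x -75 to +125 mm from here. Four L-shaped steel corner stops, 8 mm high, bound a space 92 (x) by 68 mm (y), its long sides open over the middle 60 mm. A toggle clamp with red handle lies open at x +85 to +195 mm, at most 40 mm above the plate.
- tray: Open light wooden tray, empty, fixed to the bench: outside 170 mm (x) by 150 mm (y), 30 mm high, walls and floor 7 mm thick. Its origin is the centre of its underside, on the bench; z is up.
Not all that is in view belongs to the job. Of the things like the part that bears heel_mid, leave any that is blue; of the rest the smaller one is meant.

How it is judged (in metres and radians):
On the way:
1. the tin stands upright in the tray (x of tin_mid in the frame of tray between -0.058 and 0.058 m and y of tin_mid in the frame of tray between -0.048 and 0.048 m and height (world z) of tin_mid below 0.052 m and angle between tin_mid's own z axis and vertical below 0.17 rad), for 0.2 s.
At the end, for the whole second after the job is handed in: The tin stands upright (within 10 degrees) on the tray's floor; the leather heel block lies flat on the jig's plate between the corner stops, its centre within 16 mm of the nest's middle and its length within 11 degrees of the nest's x axis, either way round; both at rest (all of step 1 and horizontal distance between heel_mid and nest below 0.016 m and z of heel_mid in the frame of nest below 0.02 m and angle between heel_mid's own z axis and vertical below 0.1 rad and angle between the x axis of heel_mid and the x axis of nest, either way round below 0.19 rad and linear speed of each of heel, tin below 0.02 m/s); the robot touches nothing.
It fails at once if the tin is tipped over (more than 40 degrees) (angle between tin_mid's own z axis and vertical above 0.7 rad).
It also fails if it takes over 72 s, if anything falls off the work surface, if the arm or the gripper's body presses on something with over 40 N, if the wrist force passes 120 N, or if a joint passes its speed limit or range.

## Robot

A 6-joint arm with a two-finger parallel gripper is mounted at the origin on the work surface. World frame = base frame: x ahead of the robot, y to its left, z up, the work surface at z = 0. Lengths are in mm, angles in rad, forces in N, time in s.
With the tool pointing down it reaches from about 350 to 875 mm from the base axis. Payload 4.2 kg.
Tool frame: the origin (TCP) lies midway between the tips of the shut fingers; the grasp point (between the pads) lies 19 mm behind it; z points along the fingers, y is the direction in which the jaws open and shut (so a half turn about z gives the same grasp; the last joint's range is limited). The gripper opens to 85 mm and grips with 20 to 120 N. Pads are 22 mm wide; open, the fingers measure 114 mm over their backs; the gripper's body (76 mm by 85 mm) begins 54 mm behind the grasp point. The pads swing forward as they close: fully open they stand 13 mm farther back than shut.
Start: joints at [-0.876, 0.385, 0.008, 0, -1.194, -0.259], TCP at [263.847, -566.555, 231.312] pointing down, gripper open.
Joint ranges: [-3.14, 3.14], [-1.21, 2.06], [-1.07, 1.41], [-3.16, 2.05], [-2.99, -0.16], [-3.1, 3.1]. Speed limits (rad/s): [2.79, 2.79, 3.14, 3.14, 3.14, 3.14].

## Interface

Orientations are given as a unit quaternion [x, y, z, w].
In Python, from bench import arm gives the robot as it stands. The module is installed in compiled form; this text tells all that it offers.
- The arm moves only by the tool drive_tool, never from a script. Its argument "moves" is a list that holds one entry, the list of rows, each a list of 7 numbers: the opening, from 0 (shut) to 1 (fully open), then the shift along the tool's x, y, z in m, then the turn, a rotation vector about the tool's x, y, z in rad. In form: [[[hand, dx, dy, dz, wx, wy, wz], ...]]. A call has 1 to 20 rows; each row shifts and turns the pose as measured when the row begins, along the tool's axes as they then stand; what a row does not reach is not made up. A row lasts 1/10 s, in which the tool goes at most 50 mm and 8.59 degrees, less where a joint would pass 70% of its speed; a pose out of reach is approached as far as the arm can. A call with a gripper value outside its range is refused whole. The fingers move at their own pace and stop on an object; the grip force is fixed at half the most. Time passes only in rows, so rows that do not move let the fingers close. It gives the time, the measured TCP pose, the force and the opening at its end, in the units of the state.
- arm.read_state(): the state, without advancing time (a new reading comes with each control period).
- arm.get_image(name): name is "scene" or "top" or "wrist"; returns (picture, depth): 384x512x3 uint8, red, green, blue; 384x512 float32, mm along the optical axis (not along the pixel's ray), 0 where there is no reading.
- arm.camera_params(name): a dict with "fov_y" (degrees; the focal length in pixels is half the picture's height over the tangent of half this angle, whatever the lens; pixels are square), "cx", "cy" (the principal point, pixels), "k1" (the pictures are not rectified: a ray, as slopes to the right and down, at radius r is drawn at 1 + k1 r^2 times it, then the intrinsics apply), "world_from_camera" (4x4, takes a point from camera to world coordinates); the wrist camera has in their place "T_tool_cam" (4x4, takes a point from camera to tool coordinates, whose origin is the TCP and whose axes are the flange's). Camera axes: x right, y down, z forward; pixel columns grow to the right and rows downward; lengths in mm; the calibration is good to about 2 mm. A picture is of the moment at which its call begins: read the wrist's pose just before it. camera_params takes no time and is no camera call.
- arm.job_done(): hands the job in, once; it reports no verdict.
The state is a dict: "clock": time; "joints": joint angles; "joint_vel": joint speeds; "joint_efforts": joint torques, N m; "position": TCP position; "ee_rot": TCP orientation; "contact_force": force on the tool from outside, world axes, zero at the start; "wrist_torque": the same for the moment, N m; "gripper_width": finger opening in mm.
Only numpy, scipy, OpenCV 4.12 (cv2) and the standard library are available. Lean on these libraries where they do the work, as an engineer would, in place of code of your own. Each camera call takes 0.05 s, during which the arm holds its last target.

## Working session

There is one attempt and no reset: what is moved stays moved. The work goes in short steps, Python scripts to look and compute and a tool call to move; the robot and the scene stay as the last step left them, time stands still between calls to the robot, and variables do not carry over. Pictures are saved under pics/ and viewed, and the job is handed in when it is done.

Besides the shell and the picture viewer there is one more tool, called after "Request:" as name(argument=value, ...), one argument or row to a line, values as JSON. drive_tool: Moves the arm, as the interface text tells. Its arguments: {"type":"object","properties":{"moves":{"type":"array","items":{"type":"array","items":{"type":"array","items":{"type":"number"}}}}},"required":["moves"]}

```bash
mkdir -p pics; ls; cat > h.py <<'E'
import numpy as np, cv2, json
from bench import arm
from scipy.spatial.transform import Rotation as R
def grab(name,tag):
    st=arm.read_state()
    im,d=arm.get_image(name); p=arm.camera_params(name)
    if name=='wrist':
        T=np.eye(4);T[:3,:3]=R.from_quat(st['ee_rot']).as_matrix();T[:3,3]=st['position']
        W=T@np.array(p['T_tool_cam'])
    else: W=np.array(p['world_from_camera'])
    np.savez(f'pics/{tag}.npz',im=im,d=d,W=W,f=192/np.tan(np.radians(p['fov_y']/2)),cx=p['cx'],cy=p['cy'],k1=p['k1'])
    cv2.imwrite(f'pics/{tag}.png',im[:,:,::-1]); return st
class V:
    def __init__(s,tag):
        z=np.load(f'pics/{tag}.npz'); s.im=z['im'];s.d=z['d'];s.W=z['W'];s.f=float(z['f']);s.cx=float(z['cx']);s.cy=float(z['cy']);s.k1=float(z['k1'])
    def ray(s,u,v):
        K=np.array([[s.f,0,s.cx],[0,s.f,s.cy],[0,0,1]])
        q=cv2.undistortPoints(np.array([[[u,v]]],float),K,np.array([s.k1,0,0,0,0.])
          ,None,None,None).ravel()
        return np.array([q[0],q[1],1])
    def plane(s,u,v,z):
        r=s.W[:3,:3]@s.ray(u,v);o=s.W[:3,3]; return o+r*(z-o[2])/r[2]
    def pt(s,u,v):
        return (s.W@np.append(s.ray(u,v)*s.d[int(round(v)),int(round(u))],1))[:3]
def crop(tag,x0,y0,x1,y1,k,out):
    im=cv2.imread(f'pics/{tag}.png')[y0:y1,x0:x1]
    cv2.imwrite(f'pics/{out}.png',cv2.resize(im,None,fx=k,fy=k,interpolation=cv2.INTER_CUBIC))
E
python3 - <<'E'
from h import *
for n in ['scene','top','wrist']:
    st=grab(n,n+'0'); p=arm.camera_params(n); print(n,{k:(np.round(v,3).tolist() if not np.isscalar(v) else v) for k,v in p.items()})
print(st)
E
```

```text
pics
scene {'fov_y': 46.874812359697316, 'cx': 256.73338470512147, 'cy': 188.4232870531309, 'k1': -0.11376122055215769, 'world_from_camera': [[-0.605, 0.643, -0.47, 1043.279], [0.797, 0.495, -0.347, 384.942], [0.01, -0.584, -0.812, 1020.192], [0.0, 0.0, 0.0, 1.0]]}
top {'fov_y': 54.56712357540457, 'cx': 258.2551921318501, 'cy': 186.61072046719954, 'k1': 0.006916327066617236, 'world_from_camera': [[0.028, -0.997, 0.079, 448.527], [-1.0, -0.028, -0.006, -44.508], [0.009, -0.079, -0.997, 940.833], [0.0, 0.0, 0.0, 1.0]]}
wrist {'fov_y': 71.22043887924457, 'cx': 253.41468473891663, 'cy': 188.49705632615158, 'k1': -0.0032029355911057174, 'T_tool_cam': [[0.0, -0.966, -0.258, 65.695], [1.0, -0.0, 0.001, -0.278], [-0.001, -0.258, 0.966, -142.282], [0.0, 0.0, 0.0, 1.0]]}
{'clock': 0.1, 'joints': array([-8.76407296e-01,  3.85485568e-01,  6.75453810e-03, -4.27964914e-04,
       -1.19401441e+00, -2.58613582e-01]), 'joint_vel': array([ 0.00093364, -0.00277621,  0.00131441,  0.00122201,  0.00071552,
       -0.00071237]), 'joint_efforts': array([-8.46505372e-04, -3.93320024e+01,  1.88928115e+01,  4.19792980e+00,
       -2.65820490e-03, -1.01260600e-06]), 'position': array([ 263.61792407, -566.10134523,  230.32534556]), 'ee_rot': array([-2.16090607e-01,  9.76372808e-01,  9.57222044e-04, -2.70262263e-04]), 'contact_force': array([-0.68100876,  0.0646514 , -1.43227464]), 'wrist_torque': array([-0.01251111, -0.04253328, -0.00100045]), 'gripper_width': 85.43625480642673}
```

View pics/scene0.png

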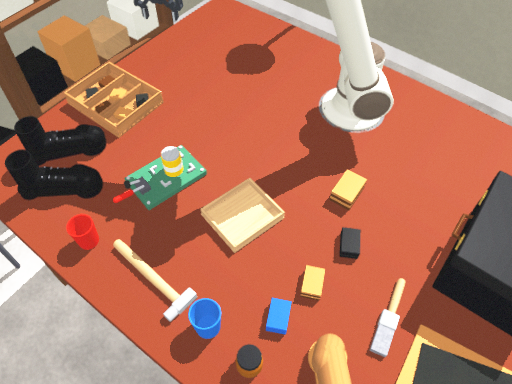

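View pics/top0.png

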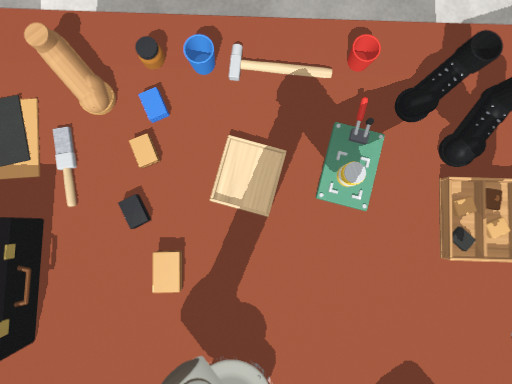

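The top view shows these candidates for the heel block:
- tan block at (144,150), small
- tan block at (166,272), larger
- blue block at (154,104)
- black rubber block at (134,211)

By the description I choose the small one at (144,150). Next I check it in a close crop and measure everything.

```bash
python3 - <<'E'
from h import *
crop('top0',110,80,210,300,3,'c1'); crop('scene0',260,160,380,340,4,'c2')
crop('top0',200,100,400,230,4,'c3')
E
```

```text
(no output)
```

View pics/c1.png

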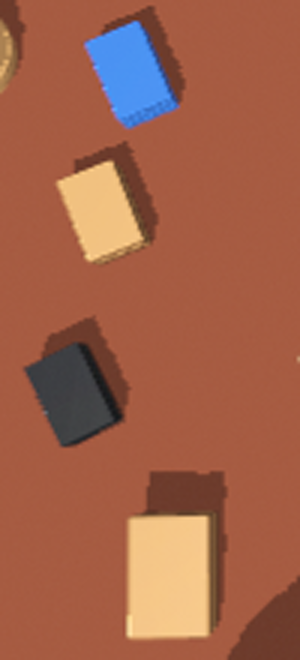

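View pics/c2.png

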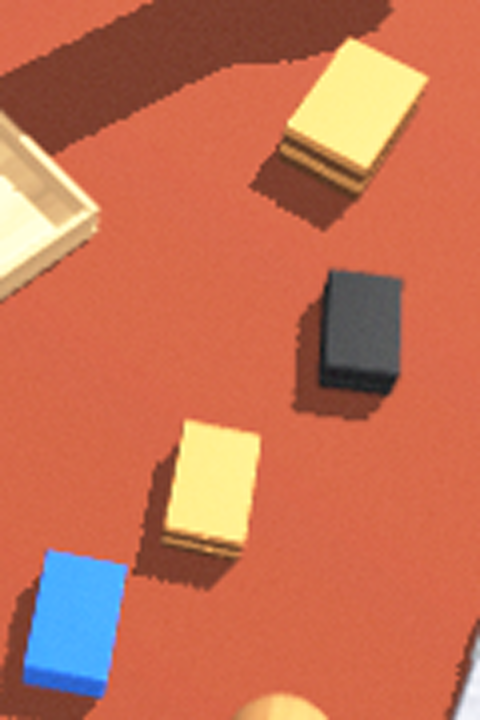

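View pics/c3.png

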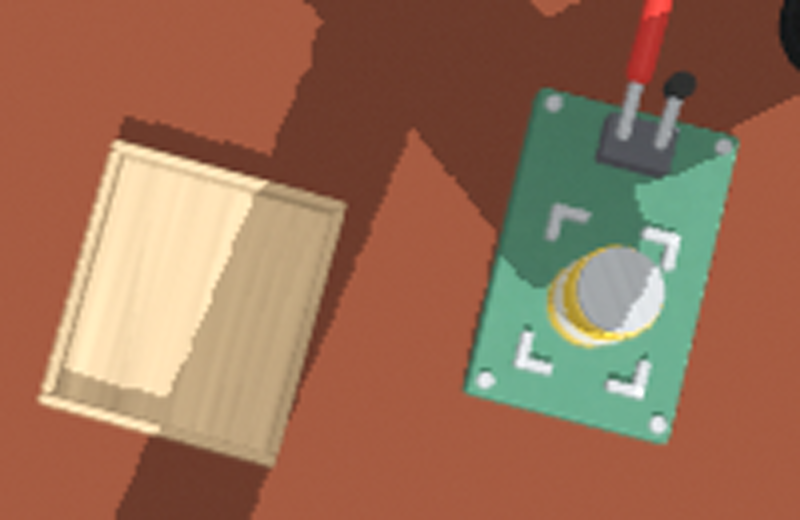

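```bash
python3 - <<'E'
from h import *
v=V('top0')
def P(l,z,k,o): return np.array([v.plane(o[0]+u/k,o[1]+w/k,z)[:2] for u,w in l])
H=P([(57,182),(112,160),(145,241),(92,262)],32,3,(110,80)); print('heel',H.mean(0),np.linalg.norm(np.diff(H,axis=0),axis=1), [np.degrees(np.arctan2(*(b-a)[::-1])) for a,b in [(H[3],H[0]),(H[2],H[1])]])
T=P([(114,142),(345,205),(271,465),(40,402)],30,4,(200,100)); print('tray',T.mean(0),np.linalg.norm(np.diff(T,axis=0),axis=1),np.degrees(np.arctan2(*((T[0]+T[1]-T[2]-T[3])[::-1]))))
J=P([(541,88),(738,137),(668,443),(467,392)],20,4,(200,100)); x=(J[0]+J[1]-J[2]-J[3]);x/=np.linalg.norm(x)
print('jig',np.linalg.norm(np.diff(J,axis=0),axis=1),'nest',J.mean(0)-25*x,np.degrees(np.arctan2(x[1],x[0])))
S=P([(556,205),(680,232),(645,397),(517,366)],28,4,(200,100)); print('stops',S.mean(0))
print('tin',P([(621,289)],95,4,(200,100)))
for u,w in [(352,173),(340,180),(330,190),(144,150),(248,180),(166,272)]: print(u,w,v.pt(u,w))
E
```

```text
heel [601.82604088 233.41689565] [48.23050717 72.96244265 46.1798103 ] [np.float64(26.153852326720813), np.float64(24.534761900940946)]
tray [546.94185359 -24.84974856] [148.32948505 166.83074843 146.24248153] -14.104112727533243
jig [127.33314205 198.01211546 127.95156978] nest [ 555.2866596  -274.81494821] -12.670954808189785
stops [ 556.12560102 -275.88301611]
tin [[ 554.7038622  -271.15217544]]
352 173 [ 552.78118833 -263.75279174   94.85454725]
340 180 [ 541.1081564  -247.86637957   44.36642848]
330 190 [ 517.51173489 -227.57454972   26.10589652]
144 150 [602.76510055 233.02499576  32.07681191]
248 180 [538.2954178  -24.28600809   7.78508486]
166 272 [310.01797491 163.29751204  39.9938889 ]
```

I choose the small striped tan block at top (144,150): the crop shows brown stripes, and it measures about 73 × 47 mm with its top at 32 mm. The tin stands upright in the jig. I turn to jaws along nest y, then move above the tin.

```bash
cat >> h.py <<'E'
def go(x,y,z,yaw=None):
    """remaining shift in tool axes; yaw = desired world angle (deg) of tool y, mod 180"""
    st=arm.read_state(); M=R.from_quat(st['ee_rot']).as_matrix()
    a=np.degrees(np.arctan2(M[1,1],M[0,1]))
    wz=0
    if yaw is not None:
        dy=(yaw-a+90)%180-90; wz=-np.radians(dy)
    Mz=M@R.from_euler('z',wz).as_matrix()
    d=np.array([x,y,z])-st['position']
    print('t',round(st['clock'],2),'pos',st['position'].round(1),'yaw',round(a,2),'tilt',np.degrees(np.arccos(-M[2,2])).round(2),'w',round(st['gripper_width'],1),'F',st['contact_force'].round(1))
    print('turn first wz',round(wz,4),'then shift(m)',(Mz.T@d/1000).round(4),'len',np.linalg.norm(d).round(1), 'joints',st['joints'].round(2))
E
python3 -c "
from h import *
go(554.7,-271.5,200,77.3)"
```

```text
t 0.15 pos [ 263.6 -566.2  230.5] yaw 114.96 tilt 0.1 w 85.4 F [ 0.3 -0.1  0.1]
turn first wz 0.6573 then shift(m) [-0.2192  0.3514  0.0307] len 415.3 joints [-0.88  0.39  0.01 -0.   -1.19 -0.26]
```

Request:
drive_tool(
  moves=[
    [[1,0,0,0,0,0,0.13],[1,0,0,0,0,0,0.13],[1,0,0,0,0,0,0.13],[1,0,0,0,0,0,0.13],[1,0,0,0,0,0,0.13],[1,-0.022,0.035,0.003,0,0,0],[1,-0.022,0.035,0.003,0,0,0],[1,-0.022,0.035,0.003,0,0,0],[1,-0.022,0.035,0.003,0,0,0],[1,-0.022,0.035,0.003,0,0,0],[1,-0.022,0.035,0.003,0,0,0],[1,-0.022,0.035,0.003,0,0,0],[1,-0.022,0.035,0.003,0,0,0],[1,-0.022,0.035,0.003,0,0,0],[1,0,0,0,0,0,0]],
  ],
)

```text
clock: 1.65
position: [539.1, -297.6, 196.2]
ee_rot: [0.124, 0.992, 0.004, -0.005]
contact_force: [-0.7, -0.5, 0.6]
gripper_width: 85.5
```

```bash
python3 -c "
from h import *
go(554.7,-271.5,200,77.3)
grab('wrist','w1')"
```

```text
t 1.65 pos [ 539.1 -297.6  196.2] yaw 75.76 tilt 0.7 w 85.5 F [-0.7 -0.5  0.6]
turn first wz -0.0269 then shift(m) [-0.0095  0.0289 -0.0037] len 30.6 joints [-0.25  0.4  -0.06 -0.01 -1.12 -1.57]
```

View pics/w1.png

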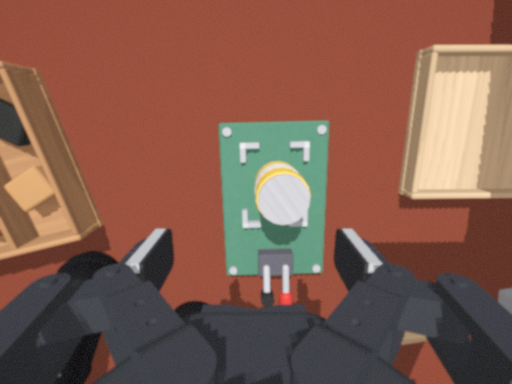

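The wrist view shows the jig with the tin lid at (283,199), roughly aligned. I level and centre the tool, then measure again.

Request:
drive_tool(
  moves=[
    [[1,-0.005,0.014,-0.002,0,0,-0.027],[1,-0.004,0.014,-0.002,0,0,0],[1,0,0,0,0,0,0],[1,0,0,0,0,0,0]],
  ],
)

```text
clock: 2.1
position: [552.1, -273.4, 200.5]
ee_rot: [0.112, 0.994, 0.004, -0.006]
contact_force: [-0.5, -0.2, -0.5]
gripper_width: 85.3
```

```bash
python3 -c "
from h import *
go(554.7,-271.5,200,77.3)
print(R.from_quat(arm.read_state()['ee_rot']).as_matrix()[:,2].round(4))
grab('wrist','w2'); crop('w2',200,80,360,300,3,'c4')"
```

```text
t 2.1 pos [ 552.1 -273.4  200.5] yaw 77.17 tilt 0.81 w 85.3 F [-0.5 -0.2 -0.5]
turn first wz -0.0022 then shift(m) [-0.0021  0.0024  0.0005] len 3.3 joints [-0.2   0.4  -0.05 -0.01 -1.14 -1.59]
[-0.0103  0.0098 -0.9999]
```

View pics/c4.png

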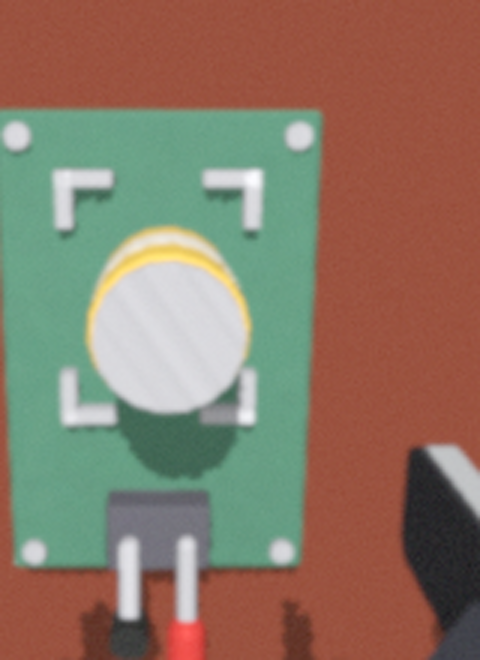

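```bash
cat >> h.py <<'E'
_go=go
def go(*a):
    _go(*a); M=R.from_quat(arm.read_state()['ee_rot']).as_matrix(); c=M.T@np.cross(M[:,2],[0,0,-1]); print('level wx,wy',c[:2].round(4))
E
python3 - <<'E'
from h import *
v=V('w2')
def P(l,z,k,o): return np.array([v.plane(o[0]+u/k,o[1]+w/k,z)[:2] for u,w in l])
o=(200,80)
print('tin',P([(169,337)],95,3,o))
J=P([(301,567),(15,567),(-3,110),(321,110)],20,3,o);x=(J[0]+J[1]-J[2]-J[3]);x/=np.linalg.norm(x)
print('jig',np.linalg.norm(np.diff(J,axis=0),axis=1),'nest',J.mean(0)-25*x,np.degrees(np.arctan2(x[1],x[0])))
S=P([(54,170),(262,170),(255,424),(62,425)],28,3,o);x=(S[2]+S[3]-S[0]-S[1]); print('stops',S.mean(0),np.degrees(np.arctan2(x[1],x[0])),np.linalg.norm(np.diff(S,axis=0),axis=1))
go(555.5,-271.5,46,77.3)
E
```

```text
tin [[ 555.84498419 -271.08177833]]
jig [128.56238948 198.16324614 125.97978902] nest [ 558.13282612 -274.52812051] -12.977638921140613
stops [ 558.64454309 -274.88168541] -12.75529370574771 [ 80.28389707 104.47971592  80.66157798]
t 2.15 pos [ 552.1 -273.5  200.6] yaw 77.16 tilt 0.8 w 85.2 F [-0.3 -0.1 -1.1]
turn first wz -0.0024 then shift(m) [-0.0047  0.0016  0.1546] len 154.7 joints [-0.2   0.4  -0.05 -0.01 -1.14 -1.59]
level wx,wy [ 0.0073 -0.012 ]
```

Wrist and top views agree on the tin, within about 1 mm. I descend in two stages.

Request:
drive_tool(
  moves=[
    [[1,-0.004,0.002,0,0.007,-0.012,-0.002],[1,0,0,0.03,0,0,0],[1,0,0,0.03,0,0,0],[1,0,0,0,0,0,0],[1,0,0,0,0,0,0]],
  ],
)

```text
clock: 2.65
position: [557.3, -275.2, 142.0]
ee_rot: [0.112, 0.994, -0.002, 0.004]
contact_force: [-0.8, 0.3, 1.2]
gripper_width: 85.7
```

```bash
python3 -c "
from h import *
go(555.4,-271.2,46,77.3)"
```

```text
t 2.65 pos [ 557.3 -275.2  142. ] yaw 77.12 tilt 0.46 w 85.7 F [-0.8  0.3  1.2]
turn first wz -0.0032 then shift(m) [0.0035 0.0036 0.096 ] len 96.1 joints [-0.2   0.45 -0.13  0.   -0.99 -1.6 ]
level wx,wy [-0.0021  0.0077]
```

Request:
drive_tool(
  moves=[
    [[1,0.002,0.0035,0,-0.001,0.004,-0.002],[1,0,0,0.025,0,0,0],[1,0,0,0.025,0,0,0],[1,0,0,0,0,0,0],[1,0,0,0,0,0,0]],
  ],
)

```text
clock: 3.15
position: [561.4, -272.8, 100.0]
ee_rot: [0.111, 0.994, -0.003, 0.009]
contact_force: [-0.2, 0.1, 0.7]
gripper_width: 85.4
```

```bash
python3 -c "
from h import *
go(555.4,-271.2,46,77.3);grab('wrist','w3')"
```

```text
t 3.15 pos [ 561.4 -272.8  100. ] yaw 77.3 tilt 1.09 w 85.4 F [-0.2  0.1  0.7]
turn first wz 0.0001 then shift(m) [0.0072 0.0004 0.0538] len 54.3 joints [-0.19  0.49 -0.18  0.   -0.88 -1.6 ]
level wx,wy [-0.003   0.0187]
```

View pics/w3.png

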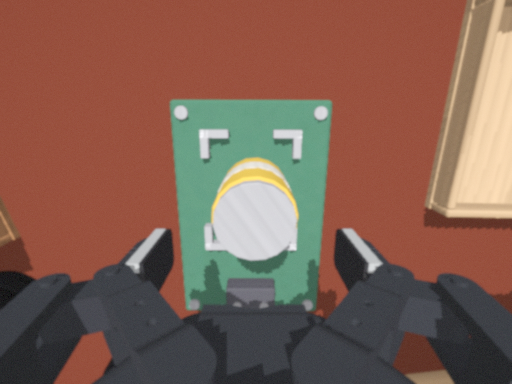

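The tin is centred between the jaws: the lid is at (255,217) and the jaws at columns 150 and 360. I correct the drift and descend.

Request:
drive_tool(
  moves=[
    [[1,0.008,0,0,-0.002,0.018,0],[1,0,0,0,0,0,0],[1,0,0,0.015,0,0.002,0],[1,0,0,0.015,0,0.002,0],[1,0,0,0.012,0,0.002,0],[1,0,0,0.0,0,0,0],[1,0,0,0,0,0,0]],
  ],
)

```text
clock: 3.9
position: [555.0, -271.4, 59.2]
ee_rot: [0.111, 0.994, -0.0, 0.0]
contact_force: [-0.2, -0.2, -0.7]
gripper_width: 85.8
```

```bash
python3 -c "
from h import *
go(555.4,-271.2,46,77.3)"
```

```text
t 3.9 pos [ 555.  -271.4   59.2] yaw 77.31 tilt 0.05 w 85.8 F [-0.2 -0.2 -0.7]
turn first wz 0.0002 then shift(m) [-0.0003  0.0003  0.0132] len 13.2 joints [-0.19  0.54 -0.22  0.   -0.82 -1.6 ]
level wx,wy [-0.0008  0.0003]
```

Request:
drive_tool(
  moves=[
    [[1,0,0,0.008,0,0.001,0],[1,0,0,0.006,0,0.001,0],[1,0,0,0,0,0,0],[0.55,0,0,0,0,0,0],[0.5,0,0,0,0,0,0],[0.5,0,0,0,0,0,0],[0.5,0,0,0,0,0,0],[0.5,0,0,0,0,0,0],[0.5,0,0,0,0,0,0],[0.5,0,0,0,0,0,0]],
  ],
)

```text
clock: 4.9
position: [556.0, -271.5, 45.1]
ee_rot: [0.11, 0.994, -0.0, 0.0]
contact_force: [0.4, -0.0, -0.8]
gripper_width: 53.1
```

```bash
python3 -c "
from h import *
go(555.4,-271.2,46,77.3)"
```

```text
t 4.9 pos [ 556.  -271.5   45.1] yaw 77.32 tilt 0.06 w 53.1 F [ 0.4 -0.  -0.8]
turn first wz 0.0003 then shift(m) [ 0.0006  0.0002 -0.0009] len 1.1 joints [-0.19  0.56 -0.23  0.   -0.79 -1.6 ]
level wx,wy [-0.0007  0.0008]
```

Request:
drive_tool(
  moves=[
    [[0,0,0,0,0,0,0],[0,0,0,0,0,0,0],[0,0,0,0,0,0,0],[0,0,0,-0.01,0,0,0],[0,0,0,-0.02,0,0,0],[0,0,0,-0.02,0,0,0],[0,0,0,0,0,0,0],[0,0,0,0,0,0,0]],
  ],
)

```text
clock: 5.7
position: [552.7, -270.4, 94.7]
ee_rot: [0.111, 0.994, 0.001, -0.004]
contact_force: [-0.8, 0.5, -5.0]
gripper_width: 53.1
```

```bash
python3 -c "
from h import *
go(547,-24.8,110,77.3); grab('wrist','w4')"
```

```text
t 5.7 pos [ 552.7 -270.4   94.7] yaw 77.21 tilt 0.43 w 53.1 F [-0.8  0.5 -5. ]
turn first wz -0.0016 then shift(m) [ 0.0597  0.2384 -0.0147] len 246.2 joints [-0.19  0.5  -0.18 -0.   -0.9  -1.6 ]
level wx,wy [ 0.0009 -0.0075]
```

View pics/w4.png

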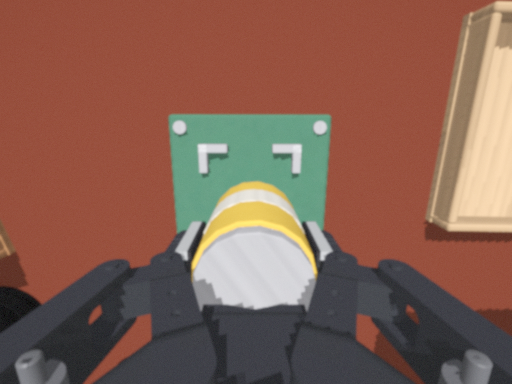

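The tin is held upright between the pads (lid at about (255,270)) and is off the jig; its weight shows as about 4 N. I carry it to the tray.

Request:
drive_tool(
  moves=[
    [[0,0.003,0.012,-0.008,0,-0.007,0],[0,0.006,0.025,-0.006,0,0,0],[0,0.006,0.025,0,0,0,0],[0,0.006,0.025,0,0,0,0],[0,0.006,0.025,0,0,0,0],[0,0.006,0.025,0,0,0,0],[0,0.006,0.025,0,0,0,0],[0,0.006,0.025,0,0,0,0],[0,0.006,0.025,0,0,0,0],[0,0.004,0.012,0,0,0,0],[0,0,0,0,0,0,0],[0,0,0,0,0,0,0]],
  ],
)

```text
clock: 6.95
position: [541.7, -26.0, 103.6]
ee_rot: [0.111, 0.994, 0.0, -0.007]
contact_force: [-1.2, -0.6, -3.3]
gripper_width: 53.1
```

```bash
python3 -c "
from h import *
go(547,-24.8,80,77.3); grab('top','t5'); crop('t5',190,110,390,240,4,'c5')"
```

```text
t 6.95 pos [541.7 -26.  103.6] yaw 77.22 tilt 0.78 w 53.1 F [-1.2 -0.6 -3.3]
turn first wz -0.0014 then shift(m) [-0.0053  0.0024  0.0236] len 24.3 joints [ 0.25  0.38 -0.35 -0.01 -0.85 -2.04]
level wx,wy [-0.0008 -0.0136]
```

View pics/c5.png

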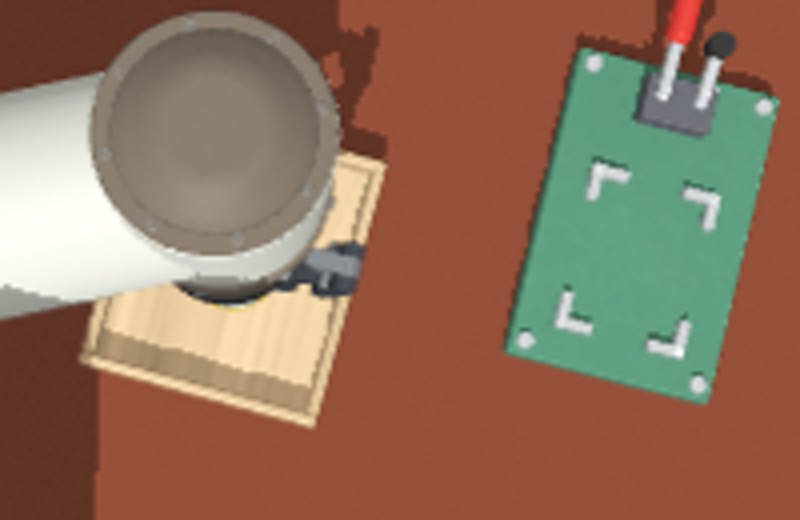

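The view shows the tin over the tray and the jig now clear. I lower it; contact is expected at TCP z of about 32.

Request:
drive_tool(
  moves=[
    [[0,-0.005,0.002,0,-0.001,-0.013,0],[0,0,0,0,0,0,0],[0,0,0,0.02,0,0.001,0],[0,0,0,0.02,0,0.001,0],[0,0,0,0.012,0,0.001,0],[0,0,0,0,0,0,0],[0,0,0,0,0,0,0]],
  ],
)

```text
clock: 7.7
position: [549.1, -29.7, 51.0]
ee_rot: [0.115, 0.993, 0.0, 0.0]
contact_force: [0.5, 0.2, -3.0]
gripper_width: 52.8
```

```bash
python3 -c "
from h import *
go(547,-24.8,32,77.3)"
```

```text
t 7.7 pos [549.1 -29.7  51. ] yaw 76.82 tilt 0.04 w 52.8 F [ 0.5  0.2 -3. ]
turn first wz -0.0083 then shift(m) [0.0031 0.0043 0.019 ] len 19.7 joints [ 0.24  0.46 -0.4  -0.   -0.71 -2.04]
level wx,wy [0.0005 0.0005]
```

Request:
drive_tool(
  moves=[
    [[0,0.003,0.004,0.005,0,0.001,-0.006],[0,0,0,0.006,0,0.001,0],[0,0,0,0.004,0,0,0],[0,0,0,0,0,0,0],[0,0,0,0,0,0,0]],
  ],
)

```text
clock: 8.2
position: [548.6, -24.4, 37.0]
ee_rot: [0.111, 0.994, 0.001, 0.001]
contact_force: [1.1, -0.4, -3.6]
gripper_width: 53.2
```

```bash
python3 -c "
from h import *
go(547,-24.8,32,77.3)"
```

```text
t 8.2 pos [548.6 -24.4  37. ] yaw 77.23 tilt 0.19 w 53.2 F [ 1.1 -0.4 -3.6]
turn first wz -0.0012 then shift(m) [ 0.0014 -0.0008  0.005 ] len 5.2 joints [ 0.25  0.48 -0.41 -0.   -0.68 -2.04]
level wx,wy [0.0022 0.0025]
```

Request:
drive_tool(
  moves=[
    [[0,0,0,0.002,0.002,0.002,0],[0,0,0,0.002,0,0,0],[0,0,0,0.001,0,0,0],[0,0,0,0,0,0,0]],
  ],
)

```text
clock: 8.6
position: [549.1, -24.3, 32.1]
ee_rot: [0.111, 0.994, 0.0, 0.001]
contact_force: [-1.3, 0.5, -2.3]
gripper_width: 52.9
```

```bash
python3 -c "
from h import *
go(547,-24.8,32,77.3)"
```

```text
t 8.6 pos [549.1 -24.3  32.1] yaw 77.24 tilt 0.09 w 52.9 F [-1.3  0.5 -2.3]
turn first wz -0.001 then shift(m) [ 0.0019 -0.001   0.0001] len 2.2 joints [ 0.25  0.48 -0.42  0.   -0.67 -2.04]
level wx,wy [0.0005 0.0015]
```

Request:
drive_tool(
  moves=[
    [[0,0,0,0.001,0,0,0],[0,0,0,0,0,0,0]],
  ],
)

```text
clock: 8.8
position: [549.4, -24.2, 32.3]
ee_rot: [0.111, 0.994, 0.0, 0.001]
contact_force: [-0.3, 0.3, -2.9]
gripper_width: 53.0
```

```bash
python3 -c "
from h import *
go(547,-24.8,32,77.3)"
```

```text
t 8.8 pos [549.4 -24.2  32.3] yaw 77.27 tilt 0.12 w 53.0 F [-0.3  0.3 -2.9]
turn first wz -0.0006 then shift(m) [ 0.0022 -0.0011  0.0003] len 2.4 joints [ 0.25  0.48 -0.42  0.   -0.67 -2.04]
level wx,wy [0.0004 0.0021]
```

Request:
drive_tool(
  moves=[
    [[0,0,0,0.003,0,0,0],[0,0,0,0,0,0,0]],
  ],
)

```text
clock: 9.0
position: [550.1, -24.0, 32.8]
ee_rot: [0.11, 0.994, -0.0, 0.002]
contact_force: [-0.0, -0.0, -3.1]
gripper_width: 53.1
```

```bash
python3 -c "
from h import *
go(547,-24.8,32,77.3)"
```

```text
t 9.0 pos [550.1 -24.   32.8] yaw 77.34 tilt 0.23 w 53.1 F [-0.  -0.  -3.1]
turn first wz 0.0007 then shift(m) [ 0.0029 -0.0015  0.0007] len 3.3 joints [ 0.25  0.48 -0.42  0.   -0.67 -2.05]
level wx,wy [0.0003 0.004 ]
```

Request:
drive_tool(
  moves=[
    [[0,0.002,0,0.002,0,0.003,0],[0,0,0,0.003,0,0,0],[0,0,0,0.002,0,0,0]],
  ],
)

```text
clock: 9.3
position: [550.1, -23.7, 32.0]
ee_rot: [0.109, 0.994, -0.0, 0.003]
contact_force: [-5.1, 1.9, 10.1]
gripper_width: 52.9
```

```bash
python3 -c "
from h import *
go(547,-24.8,32,77.3)"
```

```text
t 9.3 pos [550.1 -23.7  32. ] yaw 77.48 tilt 0.29 w 52.9 F [-5.1  1.9 10.1]
turn first wz 0.0031 then shift(m) [ 0.0028 -0.0018 -0.    ] len 3.3 joints [ 0.25  0.49 -0.42  0.   -0.66 -2.05]
level wx,wy [-0.0003  0.0051]
```

Contact with the tray floor (+10 N). I release.

Request:
drive_tool(
  moves=[
    [[0.7,0,0,0,0,0,0],[0.8,0,0,0,0,0,0],[1,0,0,0,0,0,0],[1,0,0,0,0,0,0],[1,0,0,0,0,0,0],[1,0,0,0,0,0,0]],
  ],
)

```text
clock: 9.9
position: [551.1, -23.6, 31.6]
ee_rot: [0.109, 0.994, -0.0, 0.003]
contact_force: [-0.3, 0.4, -0.2]
gripper_width: 85.4
```

```bash
python3 -c "
from h import *
go(547,-24.8,160,77.3); grab('wrist','w6')"
```

```text
t 9.9 pos [551.1 -23.6  31.6] yaw 77.5 tilt 0.4 w 85.4 F [-0.3  0.4 -0.2]
turn first wz 0.0034 then shift(m) [ 0.0028 -0.002  -0.1285] len 128.5 joints [ 0.25  0.49 -0.42  0.   -0.66 -2.05]
level wx,wy [0.0004 0.0069]
```

View pics/w6.png

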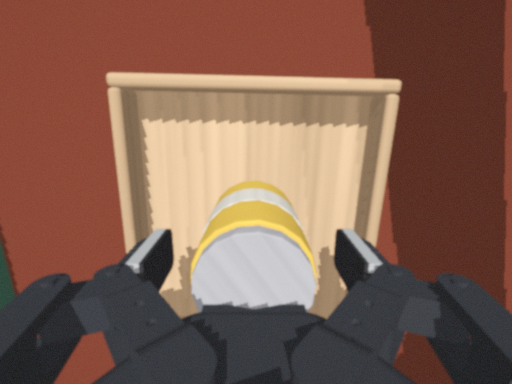

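The tin stands released in the tray, with the lid at (255,270) and the jaws clear of it. I retreat up.

Request:
drive_tool(
  moves=[
    [[1,0,0,-0.015,0,0,0],[1,0,0,-0.025,0,-0.002,0],[1,0,0,-0.03,0,-0.002,0],[1,0,0,-0.04,0,0,0],[1,0,0,-0.04,0,0,0],[1,0,0,0,0,0,0]],
  ],
)

```text
clock: 10.55
position: [548.9, -23.9, 184.8]
ee_rot: [0.109, 0.994, -0.002, 0.003]
contact_force: [0.6, 1.0, 0.7]
gripper_width: 85.4
```

```bash
python3 -c "
from h import *
go(602,233.4,190,115.3); grab('wrist','w7')"
```

```text
t 10.55 pos [548.9 -23.9 184.8] yaw 77.48 tilt 0.36 w 85.4 F [0.6 1.  0.7]
turn first wz -0.66 then shift(m) [-0.158   0.2099 -0.0061] len 262.7 joints [ 0.25  0.29 -0.25  0.01 -1.02 -2.05]
level wx,wy [-0.0031  0.0055]
```

View pics/w7.png

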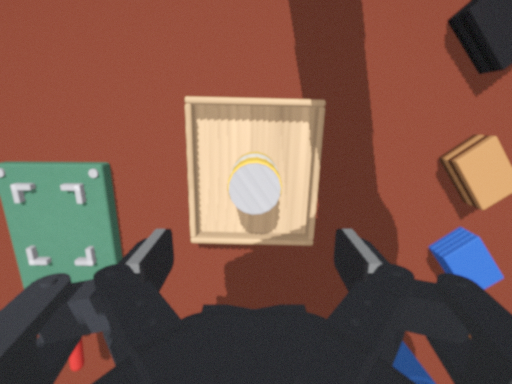

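The tin is upright in the tray, with the lid at (255,188) of the wrist view. Now I go to the heel block.

Request:
drive_tool(
  moves=[
    [[1,0,0,0,-0.002,0.005,-0.13],[1,0,0,0,0,0,-0.13],[1,0,0,0,0,0,-0.13],[1,0,0,0,0,0,-0.13],[1,0,0,0,0,0,-0.13],[1,-0.022,0.03,-0.001,0,0,0],[1,-0.022,0.03,-0.001,0,0,0],[1,-0.022,0.03,-0.001,0,0,0],[1,-0.022,0.03,-0.001,0,0,0],[1,-0.022,0.03,-0.001,0,0,0],[1,-0.022,0.03,-0.001,0,0,0],[1,-0.022,0.03,-0.001,0,0,0],[1,0,0,0,0,0,0],[1,0,0,0,0,0,0]],
  ],
)

```text
clock: 12.0
position: [583.1, 238.5, 163.1]
ee_rot: [-0.224, 0.974, -0.001, -0.023]
contact_force: [-0.2, 0.8, -0.8]
gripper_width: 85.6
```

```bash
python3 -c "
from h import *
go(602,233.4,190,115.3); grab('wrist','w8')"
```

```text
t 12.0 pos [583.1 238.5 163.1] yaw 115.83 tilt 2.58 w 85.6 F [-0.2  0.8 -0.8]
turn first wz 0.0093 then shift(m) [-0.0137 -0.0125 -0.0277] len 33.3 joints [ 0.64  0.47 -0.03 -0.02 -1.11 -1.75]
level wx,wy [ 0.0087 -0.0442]
```

View pics/w8.png

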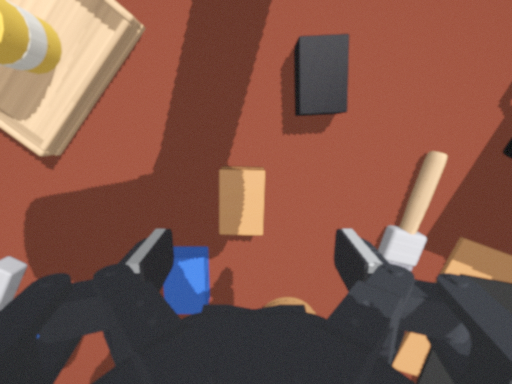

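The wrist view shows the tan block at (242,201) aligned with the jaws, with the blue block's nearest edge (about (185,246)) roughly 45 mm off, clear of the fingers. I level, centre and measure again.

Request:
drive_tool(
  moves=[
    [[1,-0.007,-0.006,-0.004,0.009,-0.044,0.009],[1,-0.007,-0.006,-0.004,0,0,0],[1,0,0,0,0,0,0],[1,0,0,0,0,0,0]],
  ],
)

```text
clock: 12.45
position: [600.5, 229.2, 168.8]
ee_rot: [-0.217, 0.976, -0.001, -0.003]
contact_force: [0.5, 0.6, 0.4]
gripper_width: 85.1
```

```bash
python3 -c "
from h import *
go(602,233.4,160,115.3); grab('wrist','w9'); crop('w9',180,130,340,290,4,'c9')"
```

```text
t 12.45 pos [600.5 229.2 168.8] yaw 115.08 tilt 0.31 w 85.1 F [0.5 0.6 0.4]
turn first wz -0.0038 then shift(m) [-0.0032  0.0032  0.0088] len 9.9 joints [ 0.62  0.46 -0.03 -0.   -1.08 -1.75]
level wx,wy [-0.0007 -0.0054]
```

View pics/c9.png

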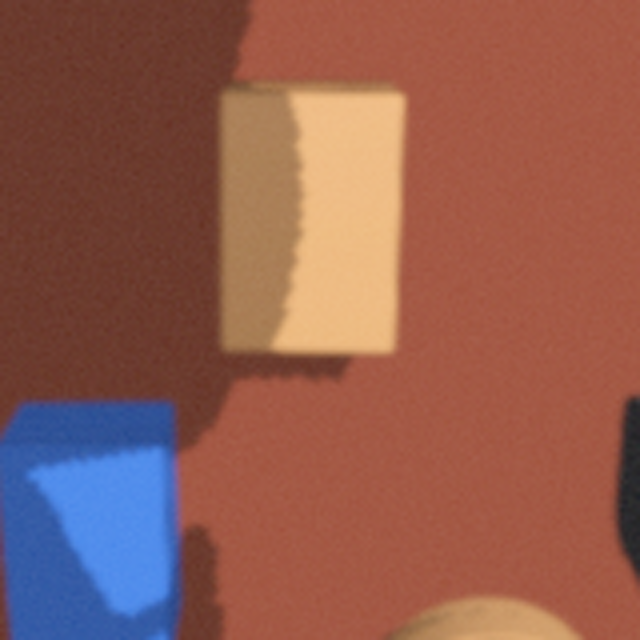

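```bash
python3 - <<'E'
from h import *
v=V('w9')
def P(V_,l,z,k,o): return np.array([V_.plane(o[0]+u/k,o[1]+w/k,z)[:2] for u,w in l])
o=(180,130)
H=P(v,[(221,91),(406,93),(397,354),(221,353)],32,4,o); x=H[2]+H[3]-H[0]-H[1]
print('heel',H.mean(0),np.linalg.norm(np.diff(H,axis=0),axis=1),np.degrees(np.arctan2(x[1],x[0])))
B=P(v,[(5,440),(175,440)],32,4,o);print('blue',B)
n=H.mean(0);a=np.arctan2(x[1],x[0]);e=np.array([np.cos(a),np.sin(a)]);print('blue near edge along heel x',(B-n)@e)
# nest from t5 crop
t=V('t5');S=P(t,[(590,162),(720,195),(687,357),(556,324)],28,4,(190,110));x=(S[0]+S[1]-S[2]-S[3])
print('nest stops',S.mean(0),np.linalg.norm(np.diff(S,axis=0),axis=1),np.degrees(np.arctan2(x[1],x[0])))
J=P(t,[(579,48),(779,100),(708,404),(505,352)],20,4,(190,110));x=(J[0]+J[1]-J[2]-J[3]);x/=np.linalg.norm(x)
print('nest plate',J.mean(0)-25*x,np.degrees(np.arctan2(x[1],x[0])))
go(602,233.4,60,115.3)
E
```

```text
heel [604.12778982 235.81965277] [48.17140651 72.36513467 48.82965746] 24.359971486619095
blue [[697.32998586 183.82382193]
 [676.87063842 227.50243622]]
blue near edge along heel x [63.45797368 62.83611508]
nest stops [ 556.41248581 -275.09790552] [ 82.92339944 102.99619956  82.79737699] -11.10385073423958
nest plate [ 554.65294851 -274.29442673] -12.797919863319528
t 12.5 pos [600.6 229.2 168.9] yaw 115.08 tilt 0.29 w 85.5 F [0.3 0.2 1. ]
turn first wz -0.0038 then shift(m) [-0.0036  0.0033  0.1089] len 109.0 joints [ 0.62  0.46 -0.03 -0.   -1.08 -1.75]
level wx,wy [-0.0008 -0.005 ]
```

Request:
drive_tool(
  moves=[
    [[1,-0.004,0.004,0,0,-0.005,0],[1,0,0,0.03,0,0,0],[1,0,0,0.03,0,0.003,0],[1,0,0,0.03,0,0.003,0],[1,0,0,0.01,0,0.003,0],[1,0,0,0,0,0,0],[1,0,0,0,0,0,0]],
  ],
)

```text
clock: 13.2
position: [605.4, 237.1, 69.1]
ee_rot: [-0.218, 0.976, -0.0, -0.001]
contact_force: [0.3, -1.0, 0.8]
gripper_width: 85.1
```

```bash
python3 -c "
from h import *
go(603,234.7,3,114.7);grab('wrist','w10')"
```

```text
t 13.2 pos [605.4 237.1  69.1] yaw 115.13 tilt 0.11 w 85.1 F [ 0.3 -1.   0.8]
turn first wz 0.0074 then shift(m) [ 0.003  -0.0012  0.0661] len 66.2 joints [ 0.62  0.57 -0.12 -0.   -0.88 -1.75]
level wx,wy [-0.0003 -0.0019]
```

View pics/w10.png

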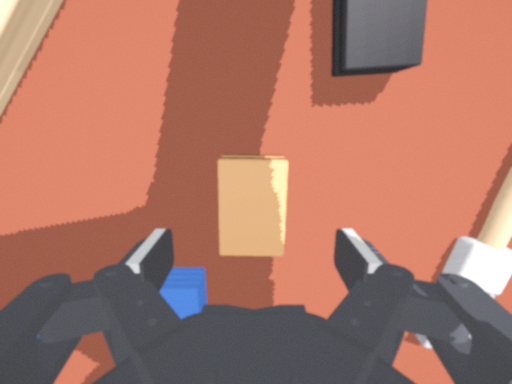

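```bash
python3 - <<'E'
from h import *
v=V('w10')
H=np.array([v.plane(u,w,32)[:2] for u,w in [(218,159),(288,159),(284.5,256),(219,256)]]);x=H[2]+H[3]-H[0]-H[1]
print(H.mean(0),np.linalg.norm(np.diff(H,axis=0),axis=1),np.degrees(np.arctan2(x[1],x[0])))
E
```

```text
[603.74226895 235.28553584] [47.11155167 72.37205296 48.61790399] 24.370794914677685
```

Request:
drive_tool(
  moves=[
    [[1,0.003,-0.001,0.01,0,-0.001,0.007],[1,0,0,0.02,0,0.002,0],[1,0,0,0.015,0,0.002,0],[1,0,0,0,0,0,0],[1,0,0,0,0,0,0]],
  ],
)

```text
clock: 13.75
position: [605.8, 236.5, 27.5]
ee_rot: [-0.214, 0.977, 0.001, 0.003]
contact_force: [0.4, -1.1, 0.8]
gripper_width: 85.5
```

```bash
python3 -c "
from h import *
go(603.3,235,3,114.7)"
```

```text
t 13.75 pos [605.8 236.5  27.5] yaw 114.69 tilt 0.35 w 85.5 F [ 0.4 -1.1  0.8]
turn first wz -0.0001 then shift(m) [ 0.003  -0.0003  0.0245] len 24.7 joints [ 0.62  0.62 -0.16  0.   -0.79 -1.76]
level wx,wy [0.0011 0.0061]
```

Request:
drive_tool(
  moves=[
    [[1,0.003,0,0.008,0.001,0.006,0],[1,0,0,0.008,0,0.001,0],[1,0,0,0.006,0,0.001,0],[1,0,0,0,0,0,0],[1,0,0,0,0,0,0]],
  ],
)

```text
clock: 14.25
position: [603.7, 235.7, 5.3]
ee_rot: [-0.214, 0.977, 0.0, 0.0]
contact_force: [-0.8, -0.3, 0.8]
gripper_width: 85.4
```

```bash
python3 -c "
from h import *
go(603.3,235,3,114.4)"
```

```text
t 14.25 pos [603.7 235.7   5.3] yaw 114.7 tilt 0.02 w 85.4 F [-0.8 -0.3  0.8]
turn first wz 0.0052 then shift(m) [ 0.0007 -0.0004  0.0023] len 2.4 joints [ 0.62  0.65 -0.17 -0.   -0.75 -1.76]
level wx,wy [0.0002 0.0002]
```

Request:
drive_tool(
  moves=[
    [[1,0.001,0,0.004,0,0,0.005],[1,0,0,0.001,0,0,0],[0.5,0,0,0,0,0,0],[0.5,0,0,0,0,0,0],[0,0,0,0,0,0,0],[0,0,0,0,0,0,0],[0,0,0,0,0,0,0],[0,0,0,0,0,0,0],[0,0,0,0,0,0,0],[0,0,0,0,0,0,0]],
  ],
)

```text
clock: 15.25
position: [603.1, 235.5, 0.6]
ee_rot: [-0.211, 0.977, 0.0, 0.001]
contact_force: [-0.5, 0.1, 0.3]
gripper_width: 47.0
```

```bash
python3 -c "
from h import *
go(603.3,235,3,114.4)"
```

```text
t 15.25 pos [6.031e+02 2.355e+02 6.000e-01] yaw 114.39 tilt 0.09 w 47.0 F [-0.5  0.1  0.3]
turn first wz -0.0002 then shift(m) [ 0.     -0.0006 -0.0024] len 2.4 joints [ 0.62  0.65 -0.18 -0.   -0.74 -1.77]
level wx,wy [0.0005 0.0015]
```

Gripped at 47 mm with no contact force. I lift.

Request:
drive_tool(
  moves=[
    [[0,0,0,-0.015,0,0,0],[0,0,0,-0.025,0,0,0],[0,0,0,-0.03,0,0,0],[0,0,0,-0.03,0,0,0],[0,0,0,-0.03,0,0,0],[0,0,0,-0.03,0,0,0],[0,0,0,0,0,0,0],[0,0,0,0,0,0,0]],
  ],
)

```text
clock: 16.05
position: [602.2, 234.4, 172.1]
ee_rot: [-0.211, 0.977, 0.0, 0.001]
contact_force: [-0.5, 0.1, -1.2]
gripper_width: 47.2
```

```bash
python3 -c "
from h import *
go(556,-274.8,160,77.3);grab('wrist','w11')"
```

```text
t 16.05 pos [602.2 234.4 172.1] yaw 114.37 tilt 0.11 w 47.2 F [-0.5  0.1 -1.2]
turn first wz 0.6469 then shift(m) [-0.0669 -0.507   0.0115] len 511.5 joints [ 0.62  0.46 -0.02  0.   -1.09 -1.77]
level wx,wy [0.0003 0.0018]
```

View pics/w11.png

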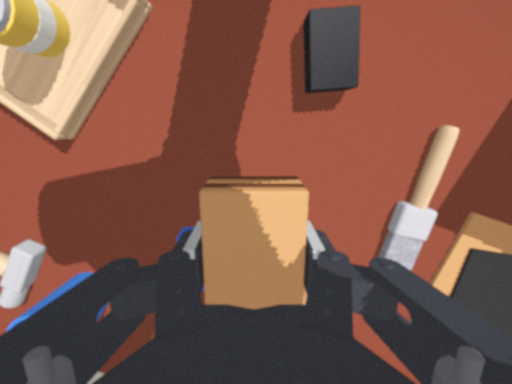

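The block is held square in the jaws. I turn, then carry it over the tin at about 170 mm to the jig.

Request:
drive_tool(
  moves=[
    [[0,0,0,0,0,0,0.1],[0,0,0,0,0,0,0.13],[0,0,0,0,0,0,0.13],[0,0,0,0,0,0,0.13],[0,0,0,0,0,0,0.13],[0,0,0,0,0,0,0],[0,0,0,0,0,0,0]],
  ],
)

```text
clock: 16.8
position: [598.0, 231.7, 163.0]
ee_rot: [0.108, 0.994, -0.005, -0.006]
contact_force: [0.5, -1.1, -1.3]
gripper_width: 47.0
```

```bash
python3 -c "
from h import *
go(556,-274.8,170,77.3)"
```

```text
t 16.8 pos [598.  231.7 163. ] yaw 77.58 tilt 0.88 w 47.0 F [ 0.5 -1.1 -1.3]
turn first wz 0.0049 then shift(m) [-0.0704 -0.5034 -0.0024] len 508.3 joints [ 0.62  0.47 -0.03 -0.   -1.08 -2.41]
level wx,wy [-0.0107 -0.0111]
```

Request:
drive_tool(
  moves=[
    [[0,0,-0.015,-0.005,-0.011,-0.011,0.005],[0,-0.004,-0.03,-0.002,0,0,0],[0,-0.004,-0.03,0,0,0,0],[0,-0.004,-0.03,0,0,0,0],[0,-0.004,-0.03,0,0,0,0],[0,-0.004,-0.03,0,0,0,0],[0,-0.004,-0.03,0,0,0,0],[0,-0.004,-0.03,0,0,0,0],[0,0,0,0,0,0,0]],
  ],
)

```text
clock: 17.7
position: [572.2, -6.7, 169.9]
ee_rot: [0.102, 0.995, -0.0, -0.0]
contact_force: [1.1, 0.1, -0.8]
gripper_width: 47.2
```

```bash
python3 -c "
from h import *
go(556,-274.8,170,77.3)"
```

```text
t 17.7 pos [572.2  -6.7 169.9] yaw 78.27 tilt 0.06 w 47.2 F [ 1.1  0.1 -0.8]
turn first wz 0.0169 then shift(m) [-4.310e-02 -2.651e-01  1.000e-04] len 268.6 joints [ 0.27  0.35 -0.21  0.   -1.01 -2.05]
level wx,wy [-0.001  -0.0003]
```

Request:
drive_tool(
  moves=[
    [[0,-0.003,-0.02,0,-0.001,0,0.015],[0,-0.005,-0.03,0,0,0,0],[0,-0.005,-0.03,0,0,0,0],[0,-0.005,-0.03,0,0,0,0],[0,-0.005,-0.03,0,0,0,0],[0,-0.005,-0.03,0,0,0,0],[0,-0.005,-0.03,0,0,0,0],[0,-0.005,-0.03,0,0,0,0],[0,-0.005,-0.025,0,0,0,0],[0,0,0,0,0,0,0],[0,0,0,0,0,0,0]],
  ],
)

```text
clock: 18.8
position: [556.1, -275.2, 171.7]
ee_rot: [0.102, 0.995, 0.0, 0.002]
contact_force: [1.3, 0.5, -0.8]
gripper_width: 47.6
```

```bash
python3 -c "
from h import *
go(556.5,-274.8,100,77.3);grab('wrist','w12')"
```

```text
t 18.8 pos [ 556.1 -275.2  171.7] yaw 78.26 tilt 0.26 w 47.6 F [ 1.3  0.5 -0.8]
turn first wz 0.0168 then shift(m) [0.     0.0003 0.0717] len 71.7 joints [-0.2   0.42 -0.09 -0.   -1.05 -1.58]
level wx,wy [0.0014 0.0044]
```

View pics/w12.png

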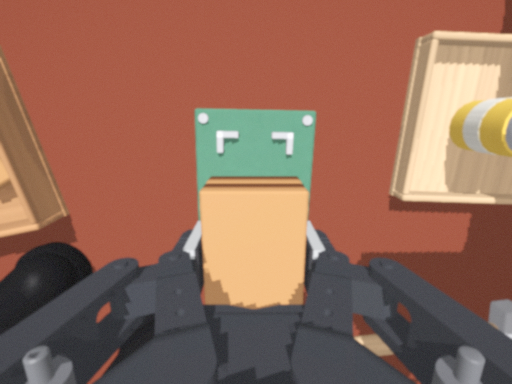

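The block is over the jig and centred: far stops at columns 227 and 283, block centre at column 254. I descend.

Request:
drive_tool(
  moves=[
    [[0,0,0,0.01,0.001,0.004,0.016],[0,0,0,0.03,0,0.002,0],[0,0,0,0.03,0,0.002,0],[0,0,0,0.02,0,0.002,0],[0,0,0,0,0,0,0],[0,0,0,0,0,0,0]],
  ],
)

```text
clock: 19.45
position: [557.4, -269.0, 78.6]
ee_rot: [0.107, 0.994, 0.0, -0.002]
contact_force: [0.9, -0.3, -1.2]
gripper_width: 47.1
```

```bash
python3 -c "
from h import *
go(556.5,-274.8,40,77.3)"
```

```text
t 19.45 pos [ 557.4 -269.    78.6] yaw 77.7 tilt 0.26 w 47.1 F [ 0.9 -0.3 -1.2]
turn first wz 0.007 then shift(m) [-0.0006 -0.0059  0.0386] len 39.1 joints [-0.19  0.52 -0.19 -0.   -0.86 -1.6 ]
level wx,wy [ 0.0005 -0.0044]
```

Request:
drive_tool(
  moves=[
    [[0,0,-0.006,0,0,-0.004,0.007],[0,0,0,0.018,0,0.001,0],[0,0,0,0.018,0,0.001,0],[0,0,0,0,0,0,0],[0,0,0,0,0,0,0]],
  ],
)

```text
clock: 19.95
position: [560.7, -276.4, 49.1]
ee_rot: [0.11, 0.994, -0.001, 0.006]
contact_force: [0.2, 1.1, -0.6]
gripper_width: 47.4
```

```bash
python3 -c "
from h import *
go(556.5,-274.8,22,77.3);grab('wrist','w13')"
```

```text
t 19.95 pos [ 560.7 -276.4   49.1] yaw 77.38 tilt 0.66 w 47.4 F [ 0.2  1.1 -0.6]
turn first wz 0.0014 then shift(m) [0.0048 0.0006 0.027 ] len 27.4 joints [-0.2   0.56 -0.21  0.   -0.79 -1.59]
level wx,wy [-0.0009  0.0115]
```

View pics/w13.png

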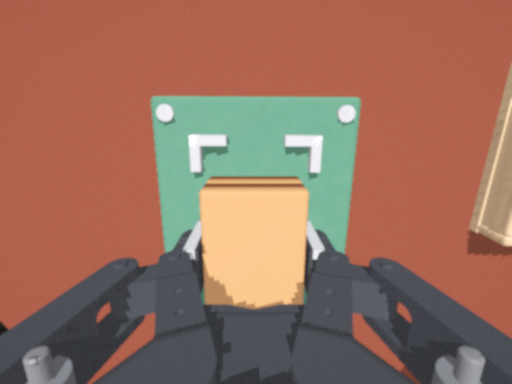

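```bash
python3 - <<'E'
from h import *
v=V('w13')
A=np.array([v.plane(u,w,28)[:2] for u,w in [(189.5,136),(322,136)]])
J=np.array([v.plane(u,w,20)[:2] for u,w in [(152,97),(359,97)]])
y=J[0]-J[1]; y/=np.linalg.norm(y); x=np.array([-y[1],y[0]]); x=x if x[0]>0 else -x
print(A,np.linalg.norm(A[1]-A[0]),J,np.linalg.norm(J[1]-J[0]),'nest',A.mean(0)+52*x,J.mean(0)+75*x,x,np.degrees(np.arctan2(x[1],x[0])))
E
```

```text
[[ 499.31273815 -302.23599166]
 [ 516.59257698 -225.01352479]] 79.13218194302712 [[ 472.24982741 -319.81910409]
 [ 499.55265907 -197.87732085]] 124.96096637663638 nest [ 558.69628506 -274.98628405] [ 559.08916751 -275.23502856] [ 0.97583899 -0.21849088] -12.620410640743204
```

Request:
drive_tool(
  moves=[
    [[0,0.004,0.001,0.003,-0.001,0.011,0],[0,0,0,0.008,0,0.001,0],[0,0,0,0.004,0,0.001,0],[0,0,0,0,0,0,0],[0,0,0,0,0,0,0]],
  ],
)

```text
clock: 20.5
position: [558.2, -274.8, 35.9]
ee_rot: [0.11, 0.994, -0.0, 0.001]
contact_force: [0.1, 0.2, -1.3]
gripper_width: 46.9
```

```bash
python3 -c "
from h import *
go(556.5,-274.8,21,77.3)"
```

```text
t 20.5 pos [ 558.2 -274.8   35.9] yaw 77.38 tilt 0.14 w 46.9 F [ 0.1  0.2 -1.3]
turn first wz 0.0014 then shift(m) [ 0.0017 -0.0003  0.0149] len 15.0 joints [-0.2   0.57 -0.23 -0.   -0.77 -1.59]
level wx,wy [0.0001 0.0025]
```

Request:
drive_tool(
  moves=[
    [[0,0.001,0,0.004,0,0.002,0],[0,0,0,0.005,0,0.001,0],[0,0,0,0.003,0,0,0],[0,0,0,0,0,0,0]],
  ],
)

```text
clock: 20.9
position: [557.1, -274.6, 22.7]
ee_rot: [0.11, 0.994, 0.0, -0.0]
contact_force: [0.5, -0.8, -0.5]
gripper_width: 47.2
```

```bash
python3 -c "
from h import *
go(557,-274.8,21,77.3)"
```

```text
t 20.9 pos [ 557.1 -274.6   22.7] yaw 77.38 tilt 0.06 w 47.2 F [ 0.5 -0.8 -0.5]
turn first wz 0.0014 then shift(m) [ 0.0001 -0.0002  0.0017] len 1.7 joints [-0.2   0.59 -0.23 -0.   -0.75 -1.59]
level wx,wy [ 0.0001 -0.001 ]
```

Request:
drive_tool(
  moves=[
    [[0,0,0,0.002,0,0,0],[0,0,0,0.002,0,0,0],[0,0,0,0.002,0,0,0]],
  ],
)

```text
clock: 21.2
position: [557.6, -274.8, 20.6]
ee_rot: [0.109, 0.994, -0.0, -0.0]
contact_force: [-3.8, 2.6, 9.4]
gripper_width: 47.3
```

```bash
python3 -c "
from h import *
go(557,-274.8,21,77.3)"
```

```text
t 21.2 pos [ 557.6 -274.8   20.6] yaw 77.47 tilt 0.06 w 47.3 F [-3.8  2.6  9.4]
turn first wz 0.003 then shift(m) [ 0.0006 -0.0001 -0.0004] len 0.7 joints [-0.2   0.59 -0.24  0.   -0.74 -1.59]
level wx,wy [-0.001  -0.0003]
```

Seated at z = 20.6, as predicted, with 9 N contact. I open and rise.

Request:
drive_tool(
  moves=[
    [[0.8,0,0,0,0,0,0],[1,0,0,0,0,0,0],[1,0,0,0,0,0,0],[1,0,0,0,0,0,0],[1,0,0,0,0,0,0],[1,0,0,-0.015,0,0,0],[1,0,0,-0.03,0,0,0],[1,0,0,-0.04,0,0,0],[1,0,0,-0.04,0,0,0],[1,0,0,-0.03,0,0,0],[1,0,0,0,0,0,0],[1,0,0,0,0,0,0]],
  ],
)

```text
clock: 22.4
position: [557.3, -274.8, 179.4]
ee_rot: [0.109, 0.994, -0.0, -0.002]
contact_force: [-0.4, 0.7, -1.7]
gripper_width: 85.5
```

```bash
python3 -c "
from h import *
go(557,-274.8,180,77.3);grab('wrist','w14')"
```

```text
t 22.4 pos [ 557.3 -274.8  179.4] yaw 77.46 tilt 0.23 w 85.5 F [-0.4  0.7 -1.7]
turn first wz 0.0027 then shift(m) [ 0.0003 -0.     -0.0006] len 0.6 joints [-0.2   0.42 -0.07  0.   -1.08 -1.59]
level wx,wy [-0.0013 -0.0038]
```

View pics/w14.png

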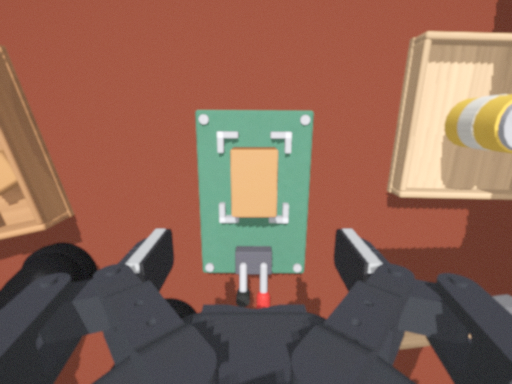

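The block lies between the four stops, square. I measure its offset, with a top-view check on the tin.

```bash
python3 -c "
from h import *
crop('w14',190,100,320,280,4,'c14'); grab('top','t15'); grab('scene','s15')
v=V('w14'); 
for u,w in [(240,155),(270,155),(240,210),(270,210),(254,183)]: print(v.pt(u,w).round(1))
crop('t15',200,90,400,230,4,'c15'); crop('s15',100,120,300,260,4,'c16')"
```

```text
[ 526.1 -282.4   51.1]
[ 532.4 -252.9   52.7]
[ 583.3 -295.9   51.1]
[ 590.  -264.7   51.7]
[ 557.7 -274.9   50.5]
```

View pics/c14.png

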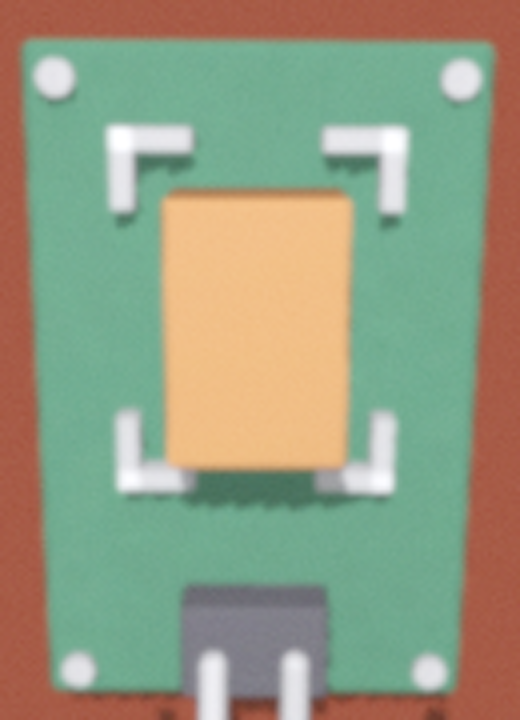

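View pics/c15.png

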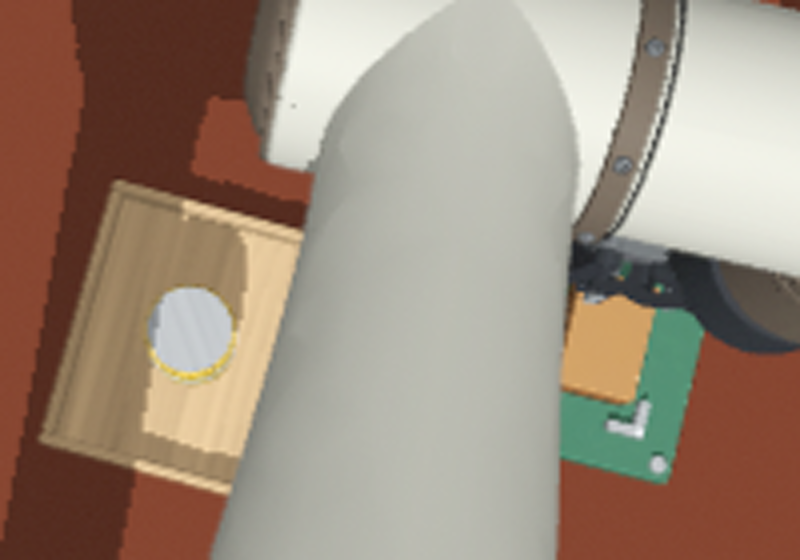

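View pics/c16.png

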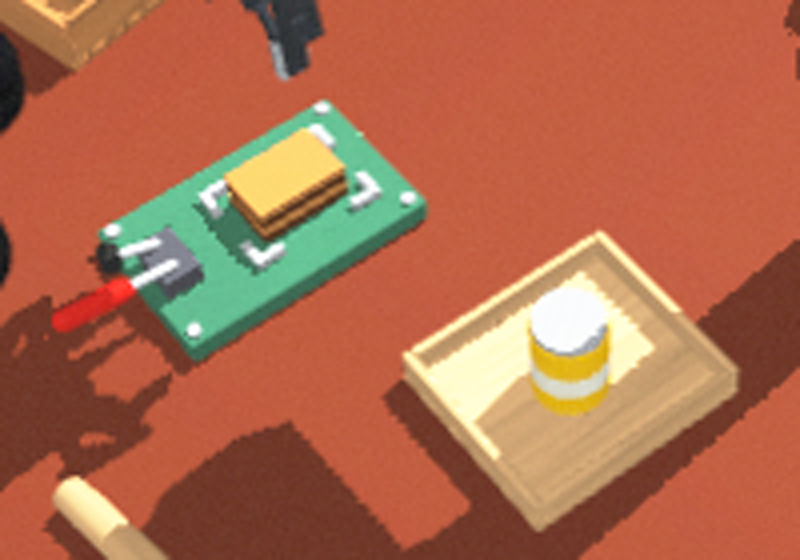

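```bash
python3 - <<'E'
from h import *
v=V('w14')
def Q(l,z): return np.array([v.plane(190+u/4,100+w/4,z)[:2] for u,w in l])
H=Q([(163,197),(352,197),(347,468),(167,468)],52); S=Q([(107,127),(408,127),(395,493),(116,493)],28)
for A in (H,S):
    x=A[2]+A[3]-A[0]-A[1]; print(A.mean(0).round(1),np.degrees(np.arctan2(x[1],x[0])).round(1))
t=V('t15'); print('tin',t.plane(200+191/4,90+330/4,82)[:2])
print(arm.read_state()['joint_vel'].round(3)); arm.job_done()
E
```

```text
[ 558.7 -274.8] -12.6
[ 559.1 -275.1] -12.8
tin [548.61472106 -24.79450254]
[-0.001  0.011 -0.007 -0.003 -0.001  0.002]
the job is handed in; nothing more can be done
```

I stood the yellow tin upright in the tray and laid the striped leather heel block flat between the jig's corner stops. The job was handed in at about 22.5 s of the 72 s allowed; it reports no verdict.

- **Tin:** In the last top view it stands upright about 2 mm from the tray's centre. It never tipped on the way.
- **Heel block:** In the last wrist view its centre is about 0.5 mm from the middle of the stops and its length 0.2° off theirs. Its top reads about 51–52 mm, so it is flat on the plate.
- **Robot:** The gripper was open, about 160 mm above the plate, and touching nothing when I handed in. The highest contact force I read was about 12 N.
- **Disagreement:** The top and wrist cameras placed the nest 2–4 mm apart in x, which is small against the 16 mm tolerance. No check failed.

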